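# Refill the desiccant chamber and snap its cover on

### The job

Refill the desiccant chamber: take the drying tray by its handle, tip all four desiccant canisters off it into the open chamber, and set the tray back down flat on the table. Then put the white cover on the chamber, press it down until both side clips snap over its edge, and go on pressing so that the seal is squeezed down; finish while still holding the cover pressed firmly down, do not let go, and leave the other things on the table where they are.

Things in the scene. Friction and masses are not known exactly. Their poses are not given: they have to be found in the camera images.
- chamber: Aluminium desiccant chamber bolted to the table, an open box 100 (x) x 96 (y) x 58 mm high, 142 mm long in x over its screwed foot flanges; origin at the centre of its underside, z up. Opening 84 (x) x 78 (y) mm, inner floor 4 mm up. Black clips stand on its +y and -y sides, their hook heads reaching to 77 mm above the table.
- chamber_mouth (a point): Centre of the chamber's opening at the height of its metal rim, 58 mm above the table; axes as the chamber's.
- seal (a joint): Compression (m) of the red seal round the opening: 0 free (top 4 mm above the metal rim), about 0.0015 when the cover is merely snapped (the seal pushes it up against the hooks), 0.004 when the cover is pressed on to the metal rim, a hard stop. It pushes back with 2 N per mm, so pressing the snapped cover to the rim takes about 9 N.
- clip_left (a joint): Angle (rad) of the sprung clip on the chamber's +y side, hinged near the table: 0 upright, pushed outward by up to about 0.1 while the cover's bevelled edge passes its hook, back to about 0 when snapped. The hooks' undersides are 66.5 mm above the table; they overhang the cover's edge by 4.5 mm and have a 45 degree lead-in on top.
- clip_right (a joint): The same for the clip on the chamber's -y side. Forcing the cover past both clips takes roughly 10 to 18 N in all; then the force drops suddenly to 3 or 4 N (the seal) and rises again as the seal is squeezed.
- cover_grip (a point): Grasp point on the cover's black bow handle: the middle of its bar, 42 mm above the cover's underside and 22 mm above the flange's top. The bar is 14 mm thick (cover x), 56 mm long (cover y), from 37 to 50 mm above the underside. Axes as the cover's, z up.
- cover_flange (a point): Centre of the flange's underside, which lies on the seal: 28 mm below cover_grip. Its height above the table on the chamber: about 69 mm when the clips are first touched, 62 when it touches the free seal, 60.5 just snapped, 58 when pressed on to the metal rim.
- tray_grip (a point): Grasp point on the black handle of the polished steel drying tray (about 130 g): the handle is a flat bar 10 mm thick (tray y), 52 mm long (tray x), 18 to 38 mm above the tray's underside; this point is its middle, 28 mm up. Axes as the tray's: -x points from the handle to the open nose, z up.
- tray_nose (a point): Middle of the tray's open nose edge, 104 mm from tray_grip along -x of the tray and 24 mm lower. The tray is 54 mm wide with 16 mm side walls; its floor is slippery (canisters slide from about 10 to 17 degrees) and the last 16 mm at the nose bend up by 10 degrees, so a tip of about 40 degrees or more empties it quickly.
- canister_1_center (a point): Centre of a desiccant canister, a white drum 18 mm in diameter and 15 mm tall with a blue cap, 12 g, standing on the tray near the nose.
- canister_2_center (a point): The second canister, near the nose.
- canister_3_center (a point): The third canister, near the handle.
- canister_4_center (a point): The fourth canister, near the handle.
- post_short: Bystander: short black post holder, 61 mm tall; origin under its centre.
- post_tall: Bystander: taller black post holder, 86 mm tall; origin under its centre.
- mount_iris: Bystander: black iris ring standing on edge, 42 mm tall; origin under its centre.
- cal: Bystander: caliper lying flat, 200 mm long in its y, 63 mm in its x; origin under its centre.
- power_head: Bystander: power sensor head, 80 mm tall; origin under its centre.
- dropper_bottle: Bystander: brown dropper bottle, 88 mm tall; origin under its centre.
- tape_amber: Bystander: roll of amber tape, 70 mm across; origin under its centre.
- tray: The drying tray itself; origin at the centre of its underside, 62 mm from tray_grip along -x of the tray and 28 mm lower, axes as tray_grip's.
- cover: The white cover (about 130 g); origin at the centre of its underside. A tapering plug 78 (x) x 73 (y) mm, 14 mm deep (72 x 66 at the bottom), enters the chamber's opening with 2.5 to 3 mm to spare all round; above it a 100 x 100 mm flange, 14 to 20 mm above the underside, its y edges bevelled to 91 mm below; then the handle. It goes on with its x along the chamber's x, either way round.
Not all that is in view belongs to the job. There is more than one size of the cover; the job needs the larger.

How it is judged (in metres and radians):
On the way, in this order (a step that is already met when the one before it is completed fails the run):
1. the tray is tipped nose-down over the chamber (angle between tray_grip's own z axis and vertical above 0.2 rad and height (world z) of tray_grip above 0.08 m and horizontal distance between tray_nose and chamber_mouth below 0.07 m).
2. all four canisters are inside the chamber (z of each of canister_1_center, canister_2_center, canister_3_center, canister_4_center in the frame of chamber below 0.045 m and x of canister_1_center in the frame of chamber between -0.042 and 0.042 m and y of canister_1_center in the frame of chamber between -0.039 and 0.039 m and x of canister_2_center in the frame of chamber between -0.042 and 0.042 m and y of canister_2_center in the frame of chamber between -0.039 and 0.039 m and x of canister_3_center in the frame of chamber between -0.042 and 0.042 m and y of canister_3_center in the frame of chamber between -0.039 and 0.039 m and x of canister_4_center in the frame of chamber between -0.042 and 0.042 m and y of canister_4_center in the frame of chamber between -0.039 and 0.039 m), for 0.2 s.
3. the cover is on the chamber and both clips have snapped back over its edge (z of cover_flange in the frame of chamber below 0.0617 m and horizontal distance between cover_flange and chamber_mouth below 0.005 m and angle between cover_flange's own z axis and vertical below 0.035 rad and value of joint each of clip_left, clip_right below 0.03 rad), for 0.1 s.
At the end, for the whole second after the job is handed in: Canisters in the chamber; cover centred within 5 mm, level within 2 degrees, under both clips (back below 0.03 rad), still pressed by the fingers (over 3 N), seal squeezed over 2.6 mm (1.5 = merely snapped, 4 = on the rim); tray flat on the table (grip point below 36 mm, tilt below 0.1), untouched (all of step 2 and all of step 3 and height (world z) of tray_grip below 0.036 m and angle between tray_grip's own z axis and vertical below 0.1 rad and contact force between the fingers and tray below 0.3 N and value of joint seal above 0.0026 m and contact force between the fingers and cover above 3 N); the arm keeps its last pose, push and grip.
It fails at once if a bystander is pushed more than 30 mm from its place (distance of any of post_short, post_tall, mount_iris, cal, power_head, dropper_bottle, tape_amber from where it was at the start of the episode above 0.03 m).
It also fails if it takes over 72 s, if anything falls off the work surface, if the arm or the gripper's body presses on something with over 40 N, if the wrist force passes 120 N, or if a joint passes its speed limit or range.

### The arm

A 6-joint arm with a two-finger parallel gripper is mounted at the origin on a cart in front of the work surface, level with it; the furniture and walls round the work are solid. World frame = base frame: x ahead of the robot, y to its left, z up, the work surface at z = 0. Lengths are in m, angles in degrees, forces in N, time in s.
With the tool pointing down it reaches from about 0.35 to 0.875 m from the base axis. Payload 4.2 kg.
Tool frame: the origin (TCP) lies on the front face of the gripper's body, between the roots of the fingers; the fingertips stand 70 mm ahead of it and the grasp point (between the pads) lies 51 mm ahead of it; x points along the fingers, y is the direction in which the jaws open and shut, and the axes are right-handed (so a half turn about x gives the same grasp; the last joint's range is limited). The gripper opens to 87 mm and grips with 3 to 60 N. Pads are 19 mm wide; open, the fingers measure 117 mm over their backs; the gripper's body (75 mm by 190 mm) begins 51 mm behind the grasp point.
Start: joints at [88.9, 22.042, 0.453, 0, -68.411, -14.817], TCP at [0.171, 0.601, 0.292] pointing down, gripper open.
Joint ranges: [-179.83, 179.83], [-69.29, 118.12], [-61.27, 80.66], [-181.25, 117.63], [-171.15, -9.14], [-177.46, 177.46]. Speed limits (degrees/s): [159.86, 159.86, 180, 180, 180, 180].

### API

Orientations are given as a 3x3 rotation matrix whose columns are the frame's x, y, z axes.
In Python, from station import r, viewer, spotter gives the robot as it stands.
- The arm moves only by the tool move_arm, never from a script. Its argument "series" is a list that holds one entry, the list of rows, each a list of 7 numbers: the turn, a rotation vector about the world's x, y, z scaled (see below), then the shift along the world's x, y, z scaled (see below), then the opening, from 0 (shut) to 1 (fully open). A call has 1 to 20 rows; each row shifts and turns the pose as measured when the row begins; what a row does not reach is not made up. The controller multiplies each number of a shift by 60 mm and each number of a turn by 8 degrees. A row lasts 1/8 s, in which the tool goes at most 62.5 mm and 10.7 degrees, less where a joint would pass 70% of its speed; a pose out of reach is approached as far as the arm can. A call with a number of a shift or a turn outside -1 to 1 is refused whole. A call with a gripper value outside its range is refused whole. The fingers move at their own pace and stop on an object; the grip force is fixed at half the most. Time passes only in rows, so rows that do not move let the fingers close. It gives the time, the measured TCP pose, the force and the opening at its end, in the units of the state.
- r.sense(): the state, without advancing time (a new reading comes with each control period).
- viewer.capture(name): name is "side" or "top"; returns (picture, depth): 480x640x3 uint8, red, green, blue; 480x640 float32, m along the optical axis (not along the pixel's ray), 0 where there is no reading.
- viewer.camera_params(name): a dict with "mtx" (3x3 intrinsics, pixels), "pose" (4x4, takes a point from camera to world coordinates). Camera axes: x right, y down, z forward; pixel columns grow to the right and rows downward; lengths in m; the calibration is good to about 2 mm. A picture is of the moment at which its call begins. camera_params takes no time and is no camera call.
- r.finish_job(): hands the job in, once; it reports no verdict.
Trained networks look in the newest picture that a camera, given by its name, has taken for a name from the list of things; names that differ only in an ending like _2 or _b are one class to them, and where a whole thing is asked for, a point or a joint stands for the part that bears it (a point fixed in the world has none). Each returns a list of dicts, best first, with "conf" (0 to 1); they miss things now and then, are a little off and sometimes report something else, mostly with a low value. They report only what shows in the picture. A call takes as long as a camera call. They do not tell look-alikes from the thing itself.
- spotter.find_in(camera, name): "centre" ([column, row] in pixels, amid what is visible of it).
- spotter.trace(camera, name): "mask" (480x640 bool, what is visible of it) and "centre" ([column, row] in pixels, amid what is visible of it).
The state is a dict: "time_s": time; "joints": joint angles; "joint_velocities": joint speeds; "effort": joint torques, N m; "tcp_pos": TCP position; "ee_rot": TCP orientation; "wrist_force": force on the tool from outside, world axes, zero at the start; "moment": the same for the moment, N m; "gripper_width": opening from 0.0 (shut) to 1.0 (fully open).
Only numpy, scipy, OpenCV 4.12 (cv2) and the standard library are available. Lean on these libraries where they do the work, as an engineer would, in place of code of your own. Each camera call takes 0.05 s, during which the arm holds its last target.

## Working session

There is one attempt and no reset: what is moved stays moved. The work goes in short steps, Python scripts to look and compute and a tool call to move; the robot and the scene stay as the last step left them, time stands still between calls to the robot, and variables do not carry over. Pictures are saved under pics/ and viewed, and the job is handed in when it is done.

Besides the shell and the picture viewer there is one more tool, called after "Call:" as name(argument=value, ...) on one line, values as JSON. move_arm: Moves the arm, as the interface text tells. Its arguments: {"type":"object","properties":{"series":{"type":"array","items":{"type":"array","items":{"type":"array","items":{"type":"number","minimum":-1,"maximum":1}}}}},"required":["series"]}

```bash
ls; mkdir -p pics
python3 - <<'E'
from station import r, viewer, spotter
import cv2,numpy as np
print(r.sense())
for c in("side","top"):
    p,d=viewer.capture(c); cv2.imwrite(f"pics/{c}0.png",p[:,:,::-1]); np.savez(f"pics/{c}0.npz",p=p,d=d)
    print(c,viewer.camera_params(c))
E
```

```text
pics
{'time_s': 0.0, 'joints': array([ 8.88996955e+01,  2.20910663e+01,  3.79593068e-01, -2.82111409e-02,
       -6.84120698e+01, -1.48189126e+01]), 'joint_velocities': array([-0.0843913 , -0.04512511, -0.03923043,  0.02958964, -0.01086551,
        0.24542525]), 'effort': array([ 1.22604065e-04, -3.90660739e+01,  1.87397414e+01,  4.21984211e+00,
        1.09288501e-02, -1.87434866e-04]), 'tcp_pos': array([0.17125647, 0.60060689, 0.29115697]), 'ee_rot': array([[-4.99159328e-04, -2.74455906e-01, -9.61599556e-01],
       [-2.14699928e-03, -9.61597166e-01,  2.74456338e-01],
       [-9.99997571e-01,  2.20155100e-03, -1.09266437e-04]]), 'wrist_force': array([1.11280434, 0.22935942, 0.47681336]), 'moment': array([ 0.02963776, -0.04389263,  0.01202696]), 'gripper_width': 0.9987794120640145}
side {'mtx': array([[438.74984177,   0.        , 315.27135714],
       [  0.        , 438.74984177, 236.62551948],
       [  0.        ,   0.        ,   1.        ]]), 'pose': array([[ 0.97005393, -0.11238217,  0.21532677,  0.23718436],
       [-0.24222547, -0.38209043,  0.89181485, -1.18229881],
       [-0.01794979, -0.91726613, -0.39787015,  0.57431275],
       [ 0.        ,  0.        ,  0.        ,  1.        ]])}
top {'mtx': array([[582.29899782,   0.        , 320.7602085 ],
       [  0.        , 582.29899782, 244.15550905],
       [  0.        ,   0.        ,   1.        ]]), 'pose': array([[-1.12360909e-02, -9.81852949e-01,  1.89310688e-01,
         2.22526537e-01],
       [-9.99936093e-01,  1.07963190e-02, -3.35414352e-03,
        -1.29022664e-02],
       [ 1.24941714e-03, -1.89336277e-01, -9.81911510e-01,
         1.80156708e+00],
       [ 0.00000000e+00,  0.00000000e+00,  0.00000000e+00,
         1.00000000e+00]])}
```

View pics/side0.png

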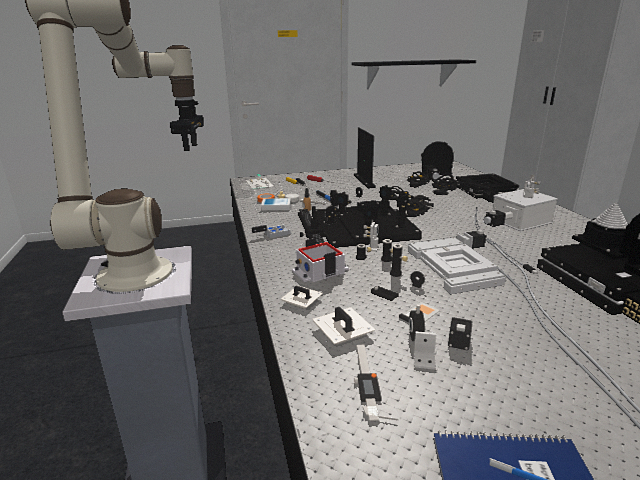

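View pics/top0.png

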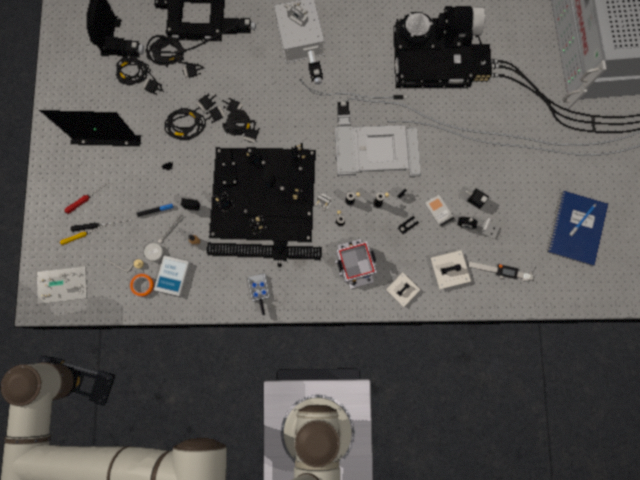

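```bash
cat > h.py <<'E'
from station import r, viewer, spotter
import cv2,numpy as np
def load(c,n=0):
    z=np.load(f"pics/{c}{n}.npz"); return z['p'],z['d']
def w(c,uv,d):
    P=viewer.camera_params(c); K,T=P['mtx'],P['pose']
    uv=np.atleast_2d(uv).astype(float); d=np.atleast_1d(d)
    q=np.c_[(uv[:,0]-K[0,2])/K[0,0]*d,(uv[:,1]-K[1,2])/K[1,1]*d,d]
    return q@T[:3,:3].T+T[:3,3]
def onz(c,uv,z):
    P=viewer.camera_params(c); T=P['pose']
    v=w(c,uv,1.)[0]-T[:3,3]; return T[:3,3]+v*(z-T[2,3])/v[2]
def proj(c,X):
    P=viewer.camera_params(c); K,T=P['mtx'],P['pose']
    q=(np.atleast_2d(X)-T[:3,3])@T[:3,:3]; q=q@K.T; return q[:,:2]/q[:,2:]
E
python3 - <<'E'
from h import *
for c in("side","top"):
    p,d=load(c)
    for n in ["chamber","cover","tray","canister_1_center","post_short","post_tall","mount_iris","cal","power_head","dropper_bottle","tape_amber"]:
        o=spotter.trace(c,n)
        for k in o[:4]:
            m=k['mask']; pts=w(c,np.argwhere(m)[:,::-1],d[m]); 
            print(c,n,round(k['conf'],2),np.round(k['centre']),m.sum(),np.round(np.median(pts,0),3),np.round(pts.min(0),3),np.round(pts.max(0),3))
p,_=load("side");cv2.imwrite("pics/s1.png",cv2.resize(p[180:380,230:480,::-1],None,fx=3,fy=3,interpolation=2))
p,_=load("top");cv2.imwrite("pics/t1.png",cv2.resize(p[190:340,230:430,::-1],None,fx=4,fy=4,interpolation=2))
p,_=load("top");cv2.imwrite("pics/t2.png",cv2.resize(p[190:340,370:570,::-1],None,fx=4,fy=4,interpolation=2))
E
```

```text
side chamber 0.81 [320. 262.] 1723 [ 0.497 -0.159  0.036] [ 0.237 -1.182 -0.004] [0.593 0.066 0.574]
side chamber 0.46 [369. 388.] 985 [ 0.471 -0.603  0.007] [ 0.237 -1.182 -0.003] [ 0.502 -0.483  0.574]
side cover 0.6 [345. 326.] 1337 [ 0.476 -0.428  0.019] [ 0.237 -1.182 -0.002] [ 0.537 -0.326  0.574]
side cover 0.6 [301. 295.] 514 [ 0.416 -0.276  0.014] [ 0.373 -0.32  -0.001] [ 0.466 -0.202  0.038]
side tray 0.68 [271. 234.] 225 [0.411 0.157 0.011] [ 0.237 -1.182 -0.003] [0.474 0.211 0.574]
side post_short 0.7 [386. 252.] 212 [ 0.705 -0.121  0.032] [ 0.237 -1.182 -0.002] [ 0.754 -0.046  0.574]
side post_short 0.67 [267. 196.] 56 [0.442 0.547 0.012] [0.416 0.504 0.001] [0.477 0.571 0.018]
side post_tall 0.83 [396. 260.] 344 [ 0.696 -0.21   0.045] [ 0.684 -0.233 -0.003] [ 0.784 -0.055  0.086]
side post_tall 0.65 [346. 321.] 1294 [ 0.476 -0.428  0.019] [ 2.370e-01 -1.182e+00 -1.000e-03] [ 0.536 -0.332  0.574]
side mount_iris 0.5 [418. 280.] 203 [ 0.725 -0.278  0.018] [ 0.71  -0.295 -0.004] [ 0.775 -0.214  0.04 ]
side cal 0.67 [370. 391.] 1127 [ 0.472 -0.603  0.007] [ 0.237 -1.182 -0.
[... 759 characters left out ...]
 tray 0.87 [260. 292.] 430 [0.429 0.175 0.005] [ 0.223 -0.013 -0.01 ] [0.477 0.211 1.802]
top post_short 0.45 [348. 200.] 93 [ 0.703 -0.11   0.053] [ 0.223 -0.125  0.002] [ 0.718 -0.013  1.802]
top post_tall 0.59 [379. 199.] 150 [ 0.696 -0.2    0.062] [ 0.223 -0.229 -0.007] [ 0.722 -0.013  1.802]
top cal 0.93 [504. 271.] 411 [ 0.476 -0.589  0.008] [ 0.223 -0.672 -0.007] [ 0.501 -0.013  1.802]
top power_head 0.45 [465. 220.] 223 [ 0.623 -0.471  0.049] [ 0.608 -0.505 -0.007] [ 0.658 -0.444  0.081]
top dropper_bottle 0.5 [193. 237.] 93 [0.577 0.371 0.048] [ 0.565  0.362 -0.001] [0.591 0.391 0.094]
top tape_amber 0.52 [151. 285.] 281 [0.445 0.532 0.015] [ 0.223 -0.013 -0.007] [0.479 0.567 1.802]
```

```bash
ls -la pics
```

```text
total 6776
drwxr-xr-x 2 agent agent    4096 Dec  6 12:33 .
drwxr-xr-x 3 agent agent    4096 Dec  6 12:33 ..
-rw-r--r-- 1 agent agent  726908 Dec  6 12:33 s1.png
-rw-r--r-- 1 agent agent 2150890 Dec  6 12:33 side0.npz
-rw-r--r-- 1 agent agent  548714 Dec  6 12:33 side0.png
-rw-r--r-- 1 agent agent  447202 Dec  6 12:33 t1.png
-rw-r--r-- 1 agent agent  417214 Dec  6 12:33 t2.png
-rw-r--r-- 1 agent agent 2150890 Dec  6 12:33 top0.npz
-rw-r--r-- 1 agent agent  472303 Dec  6 12:33 top0.png
```

View pics/s1.png

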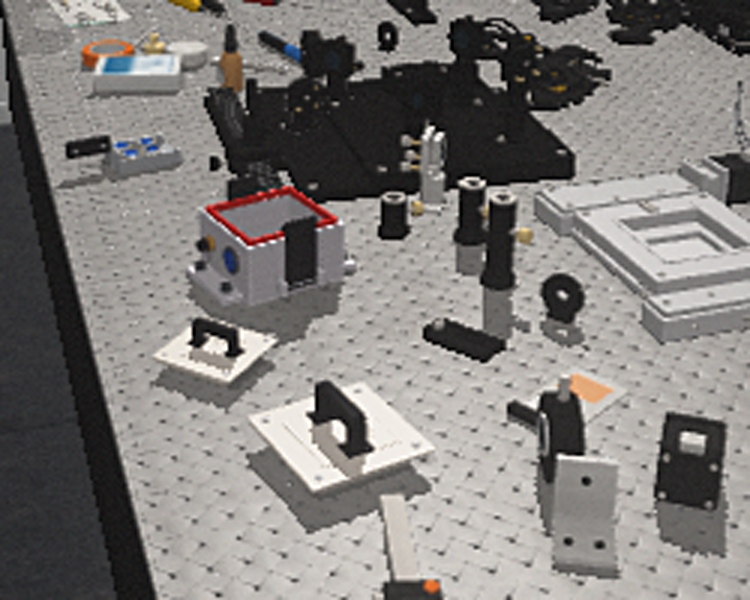

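View pics/t1.png

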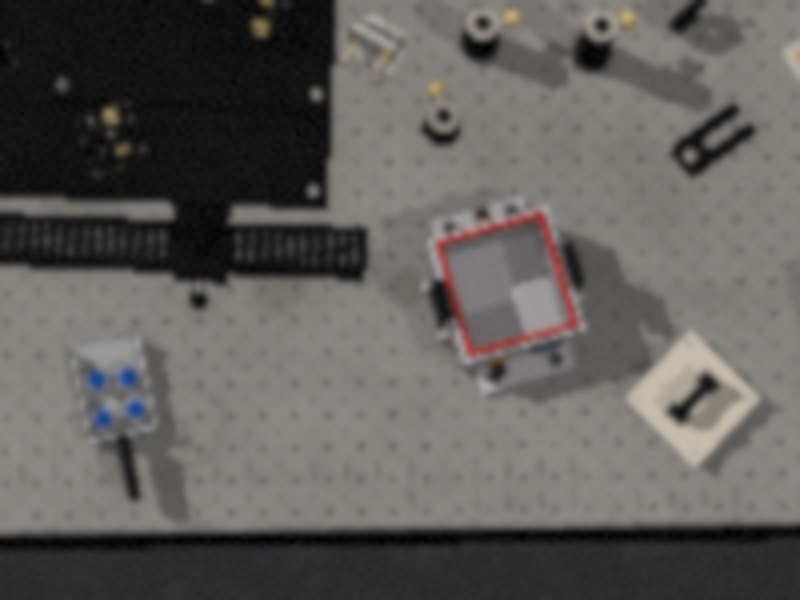

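View pics/t2.png

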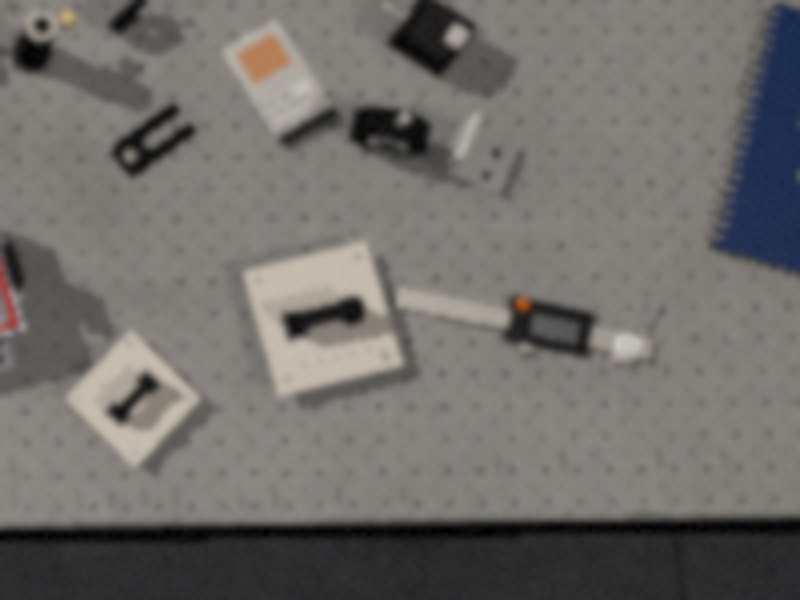

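Run:
```python
from h import *
def rect(c,mask,z):
    cn,_=cv2.findContours(mask.astype(np.uint8),0,2); k=max(cn,key=cv2.contourArea)
    h=cv2.convexHull(k)[:,0,:]
    P=np.array([onz(c,q,z)[:2] for q in h])*1000
    (cx,cy),(a,b),an=cv2.minAreaRect(P.astype(np.float32)); return np.round([cx,cy,a,b,an],1)
for c in("top","side"):
    p,d=load(c); pf=p.astype(int); R,G,B=pf[...,0],pf[...,1],pf[...,2]
    vv,uu=np.mgrid[:480,:640]; X=w(c,np.c_[uu.ravel(),vv.ravel()],d.ravel()).reshape(480,640,3)
    ok=d>0
    def box(x0,x1,y0,y1): return ok&(X[...,0]>x0)&(X[...,0]<x1)&(X[...,1]>y0)&(X[...,1]<y1)
    red=box(.4,.62,-.25,0)&(R>110)&(G<90)&(B<90)
    m=cv2.morphologyEx(red.astype(np.uint8),3,np.ones((3,3)))
    print(c,'seal',rect(c,red,.062), red.sum(), np.round(np.median(X[red],0),4))
    wh=box(.4,.56,-.5,-.33)&(X[...,2]>.0125)&(X[...,2]<.06)
    print(c,'cover',rect(c,wh,.020),wh.sum())
    hb=wh&(X[...,2]>.03); 
    q=X[hb]; print('bar',hb.sum(),np.round(np.median(q,0),4), np.round((q.min(0)+q.max(0))/2,4),np.round(q.max(0)-q.min(0),4),cv2.minAreaRect((q[:,:2]*1000).astype(np.float32)))
    th=box(.3,.46,.12,.22)&(X[...,2]>.020)&(X[...,2]<.06)&(R+G+B<150)
    q=X[th]; print('trayhandle',th.sum(),np.round(q.min(0),4),np.round(q.max(0),4),cv2.minAreaRect((q[:,:2]*1000).astype(np.float32)) if len(q) else 0)
    bl=box(.3,.55,.1,.26)&(B-R>60); n,l,st,ce=cv2.connectedComponentsWithStats(bl.astype(np.uint8))
    for i in range(1,n): print('blue',st[i,4],np.round(ce[i],1),np.round(onz(c,ce[i],.017)*1000,1),np.round(np.median(X[l==i],0),4))
    tb=box(.3,.55,.1,.26)&(X[...,2]>.008); print('trayall',rect(c,tb,.016),tb.sum())
```

```text
top seal [ 506.6 -126.4   91.8   89.2   15.5] 175 [ 0.5139 -0.1232  0.0593]
top cover [ 482.4 -417.3   99.7  100.1   13.3] 1005
bar 108 [ 0.4809 -0.4147  0.0466] [ 0.4762 -0.4226  0.045 ] [0.0742 0.0919 0.0299] ((477.82366943359375, -422.6503601074219), (74.27098083496094, 89.4269027709961), 2.1300082206726074)
trayhandle 30 [0.3535 0.1575 0.0209] [0.3961 0.1677 0.0462] ((374.8419189453125, 162.60768127441406), (43.578269958496094, 6.911496162414551), 9.324275970458984)
blue 10 [253.8 284.5] [442.3 188.6  17. ] [0.4425 0.1888 0.0168]
blue 14 [261.5 283.7] [444.5 164.9  17. ] [0.4446 0.165  0.0149]
blue 14 [263.5 291.7] [419.7 158.6  17. ] [0.4192 0.1586 0.0163]
blue 11 [255.4 294.1] [412.7 183.5  17. ] [0.4129 0.1845 0.0171]
trayall [547.4 175.5 160.   67.4  76.1] 778
side seal [ 501.9 -133.    94.2   94.3   14.2] 163 [ 0.4984 -0.1044  0.0577]
side cover [ 477.  -412.4  102.4  117.3   13.2] 1320
bar 171 [ 0.4788 -0.4246  0.0461] [ 0.4802 -0.4196  0.0406] [0.0246 0.0555 0.0207] ((479.29058837890625, -419.245361328125), (14.312918663024902, 56.70891571044922), 14.815134048461914)
trayhandle 61 [0.3476 0.1505 0.0201] [0.3952 0.1678 0.0376] ((371.5329895019531, 160.10157775878906), (48.70269012451172, 11.732203483581543), 9.901204109191895)
blue 8 [270.  227.6] [410.8 183.9  17. ] [0.4115 0.1852 0.0151]
blue 6 [278.  226.5] [438.5 186.1  17. ] [0.4394 0.1918 0.0146]
blue 4 [280.5 229. ] [442.8 161.8  17. ] [0.4434 0.1651 0.0156]
blue 8 [273.5 230.5] [418.2 155.5  17. ] [0.4188 0.1554 0.0158]
trayall [410.4 170.3  78.4 132.   73.4] 370
```

Call:
move_arm(series=[[[0,0,0.33,0.335,-0.733,-0.18,1],[0,0,0.33,0.335,-0.733,-0.18,1],[0,0,0.33,0.335,-0.733,-0.18,1],[0,0,0.33,0.335,-0.733,-0.18,1],[0,0,0.33,0.335,-0.733,-0.18,1],[0,0,0.33,0.335,-0.733,-0.18,1],[0,0,0.33,0.335,-0.733,-0.18,1],[0,0,0.33,0.335,-0.733,-0.18,1],[0,0,0.33,0.335,-0.733,-0.18,1],[0,0,0.33,0.335,-0.733,-0.18,1],[0,0,0,0,0,0,1]]])

```text
time_s: 2.58
tcp_pos: [0.3762, 0.1488, 0.1831]
ee_rot: [[0.003, 0.201, -0.98], [0.008, -0.98, -0.2], [-1.0, -0.007, -0.004]]
wrist_force: [-0.0, 0.8, 0.2]
gripper_width: 1.001
```

Call:
move_arm(series=[[[0,0,0,-0.05,0.2,-0.5,1],[0,0,0,0,0,-0.5,1],[0,0,0,0,0,-0.4,1],[0,0,0,0,0,-0.2,1],[0,0,0,0,0,0,1]]])

```text
time_s: 3.2
tcp_pos: [0.3755, 0.1658, 0.0873]
ee_rot: [[0.011, 0.203, -0.979], [0.015, -0.979, -0.203], [-1.0, -0.012, -0.013]]
wrist_force: [-0.6, 0.1, -0.6]
gripper_width: 1.0
```

Run:
```python
from h import *
p,_=viewer.capture("side");a=cv2.resize(p[190:270,220:320,::-1],None,fx=4,fy=5,interpolation=2)
p,_=viewer.capture("top");b=cv2.resize(p[250:330,210:310,::-1],None,fx=4,fy=5,interpolation=2)
cv2.imwrite("pics/g1.png",np.hstack([a,b]))
```

```text
(no output)
```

View pics/g1.png

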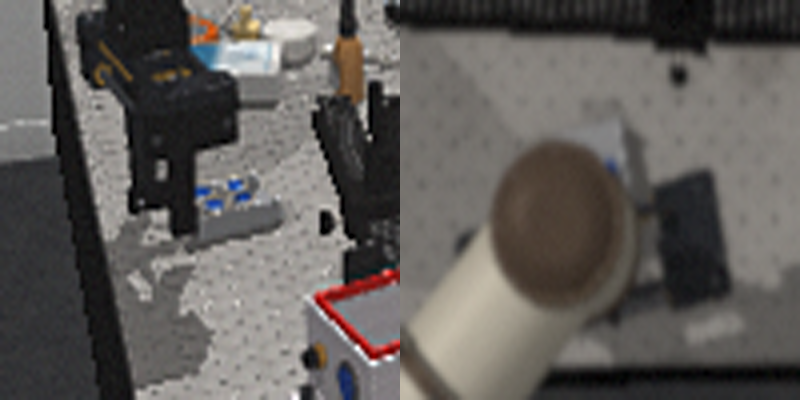

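Call:
move_arm(series=[[[-0.1,0.08,0,-0.04,-0.08,-0.13,1],[0,0,0,0,0,0,1],[0,0,0,0,0,0,0],[0,0,0,0,0,0,0],[0,0,0,0,0,0,0],[0,0,0,0,0,0,0]]])

```text
time_s: 4.05
tcp_pos: [0.3742, 0.1619, 0.0817]
ee_rot: [[0.004, 0.203, -0.979], [0.005, -0.979, -0.203], [-1.0, -0.004, -0.005]]
wrist_force: [-0.2, -1.1, -0.3]
gripper_width: 0.628
```

Call:
move_arm(series=[[[0,0,0,0,0,-0.04,0],[0,0,0,0,0,0,0],[0,0,0,0,0,0,0],[0,0,0,0,0,0,0],[0,0,0,0,0,0,0],[0,0,0,0,0,0,0],[0,0,0,0,0,0,0]]])

```text
time_s: 4.92
tcp_pos: [0.3742, 0.162, 0.079]
ee_rot: [[0.004, 0.203, -0.979], [0.005, -0.979, -0.203], [-1.0, -0.004, -0.005]]
wrist_force: [-0.3, 0.2, 0.4]
gripper_width: 0.107
```

Call:
move_arm(series=[[[0,0,0,0,0,0.1,0],[0,0,0,0,0,0.2,0],[0,0,0,0,0,0.3,0],[0,0,0,0,0,0.4,0],[0,0,0,0,0,0.4,0],[0,0,0,0,0,0.3,0],[0,0,0,0,0,0.2,0],[0,0,0,0,0,0,0]]])

```text
time_s: 5.92
tcp_pos: [0.371, 0.1591, 0.1969]
ee_rot: [[-0.002, 0.201, -0.98], [0.002, -0.98, -0.201], [-1.0, -0.002, 0.002]]
wrist_force: [0.0, -0.1, -1.8]
gripper_width: 0.109
```

Run:
```python
from h import *
p,_=viewer.capture("side");a=cv2.resize(p[170:270,220:345,::-1],None,fx=4,fy=4,interpolation=2)
p,_=viewer.capture("top");b=cv2.resize(p[240:340,210:310,::-1],None,fx=3,fy=4,interpolation=2)
cv2.imwrite("pics/g2.png",np.hstack([a,b]))
```

```text
(no output)
```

View pics/g2.png

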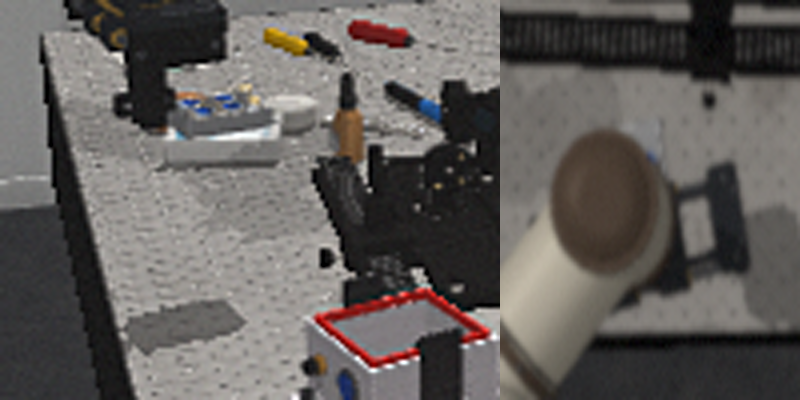

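Call:
move_arm(series=[[[0,0,0.03,0.02,-0.2,0,0],[0,0,0.03,0.02,-0.4,0,0],[0,0,0.03,0.02,-0.6,0,0],[0,0,0.03,0.02,-0.7,0,0],[0,0,0.03,0.02,-0.7,0,0],[0,0,0.03,0.02,-0.7,0,0],[0,0,0.03,0.02,-0.7,0,0],[0,0,0.03,0.02,-0.6,0,0],[0,0,0.03,0.02,-0.4,0,0],[0,0,0.03,0.02,-0.2,0,0],[0,0,0,0,0,0,0]]])

```text
time_s: 7.4
tcp_pos: [0.3745, -0.1694, 0.1887]
ee_rot: [[-0.022, 0.242, -0.97], [-0.006, -0.97, -0.242], [-1.0, 0.0, 0.023]]
wrist_force: [-0.8, 0.1, -1.1]
gripper_width: 0.111
```

```bash
cat > snap.py <<'E'
from h import *
import sys
n,u,v,u2,v2=sys.argv[1],*map(int,sys.argv[2:6])
p,d=viewer.capture("side");np.savez(f"pics/side{n}.npz",p=p,d=d);a=cv2.resize(p[v-50:v+50,u-50:u+50,::-1],(400,400),interpolation=2)
p,d=viewer.capture("top");np.savez(f"pics/top{n}.npz",p=p,d=d);b=cv2.resize(p[v2-50:v2+50,u2-50:u2+50,::-1],(400,400),interpolation=2)
cv2.imwrite(f"pics/g{n}.png",np.hstack([a,b]))
print(r.sense()['joints'].round(1))
E
python3 snap.py 3 320 240 345 270
```

```text
[ -1.1   8.2 -36.2   0.5 -46.9 104.9]
```

View pics/g3.png

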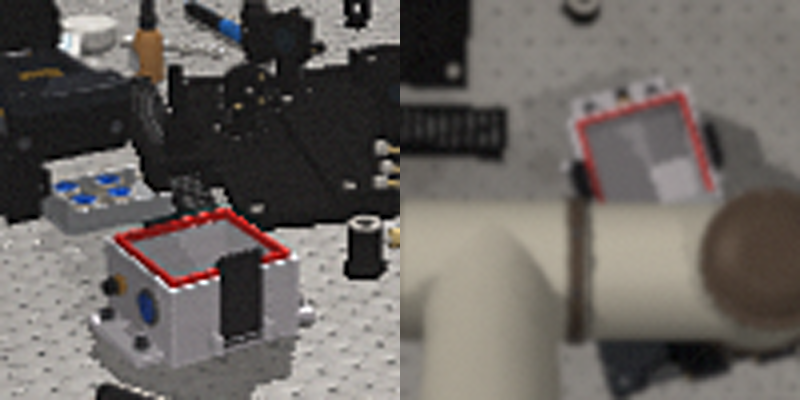

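Call:
move_arm(series=[[[0,0,0,0.08,0.09,-0.2,0],[0,0,0,0.08,0.09,-0.3,0],[0,0,0,0,0,-0.15,0],[0,0,0,0,0,0,0]]])

```text
time_s: 8.0
tcp_pos: [0.3844, -0.1552, 0.1473]
ee_rot: [[-0.023, 0.247, -0.969], [-0.006, -0.969, -0.247], [-1.0, -0.0, 0.024]]
wrist_force: [0.1, 0.3, -1.2]
gripper_width: 0.113
```

```bash
python3 snap.py 4 320 240 345 270
```

```text
[  0.8  12.4 -38.7   0.5 -40.1 103.1]
```

View pics/g4.png

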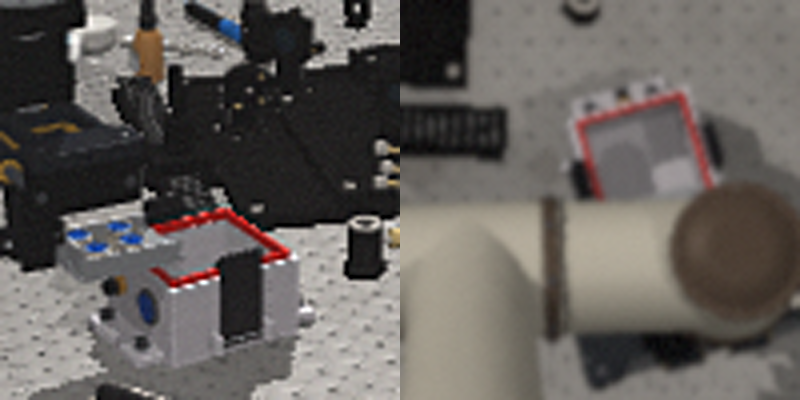

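Call:
move_arm(series=[[[-0.12,0.48,0,0.095,0.024,0.11,0],[-0.12,0.48,0,0.095,0.024,0.11,0],[-0.12,0.48,0,0.1,0.025,0.1,0],[-0.12,0.48,0,0.11,0.027,0.095,0],[0,0,0,0,0,0,0]]])

```text
time_s: 8.72
tcp_pos: [0.4108, -0.1496, 0.1765]
ee_rot: [[-0.284, 0.246, -0.927], [-0.073, -0.969, -0.235], [-0.956, 0.001, 0.293]]
wrist_force: [0.5, 1.2, -1.1]
gripper_width: 0.107
```

```bash
python3 snap.py 5 320 240 345 270
```

```text
[  3.3  17.4 -28.8   3.7 -60.7  98.6]
```

View pics/g5.png

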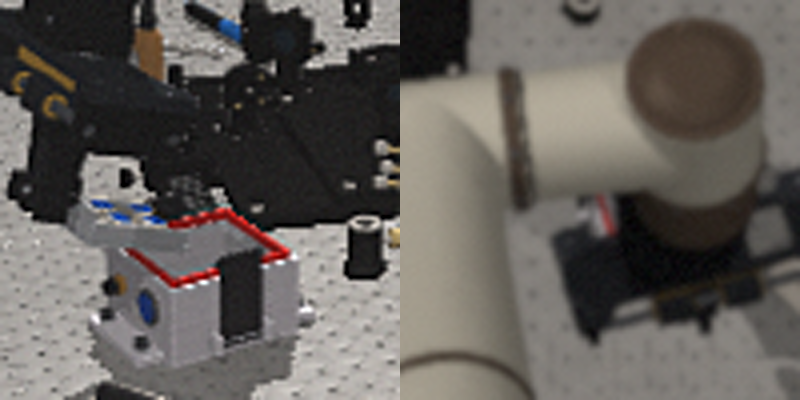

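Call:
move_arm(series=[[[-0.06,0.24,0,0.062,0.015,0.04,0],[-0.06,0.24,0,0.062,0.015,0.04,0],[-0.06,0.24,0,0.062,0.015,0.038,0],[-0.06,0.24,0,0.062,0.015,0.038,0],[-0.06,0.24,0,0.062,0.015,0.036,0],[-0.06,0.24,0,0.062,0.015,0.036,0],[0,0,0,0,0,0,0]]])

```text
time_s: 9.7
tcp_pos: [0.426, -0.1453, 0.1906]
ee_rot: [[-0.47, 0.24, -0.849], [-0.115, -0.971, -0.211], [-0.875, -0.002, 0.484]]
wrist_force: [0.3, 0.1, -1.5]
gripper_width: 0.112
```

```bash
python3 snap.py 6 320 240 345 270
```

```text
[  4.4  22.4 -21.9   4.7 -74.5  97.1]
```

View pics/g6.png

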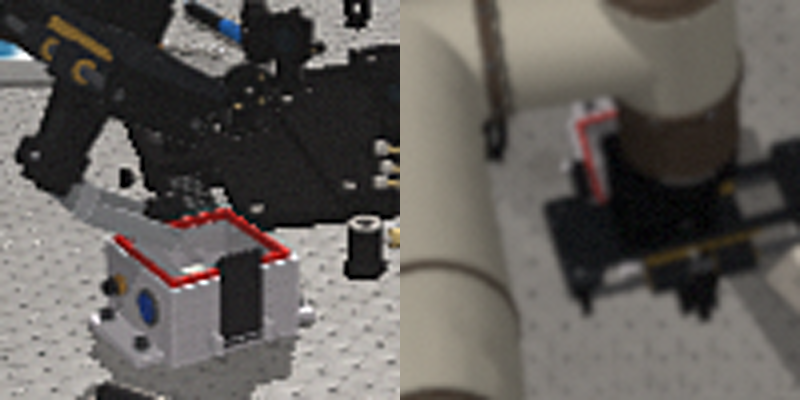

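Call:
move_arm(series=[[[-0.06,0.24,0,0.066,0.016,0.03,0],[-0.06,0.24,0,0.066,0.016,0.028,0],[-0.06,0.24,0,0.068,0.017,0.026,0],[-0.06,0.24,0,0.068,0.017,0.026,0],[-0.12,0.48,0,0.14,0.035,0.04,0],[-0.12,0.48,0,0.14,0.035,0.035,0],[0,0,0,0,0,0,0],[0,0,0,0,0,0,0]]])

```text
time_s: 10.8
tcp_pos: [0.4595, -0.1371, 0.2028]
ee_rot: [[-0.69, 0.239, -0.683], [-0.17, -0.971, -0.168], [-0.703, -0.0, 0.711]]
wrist_force: [-0.9, 0.1, -1.9]
gripper_width: 0.113
```

```bash
python3 snap.py 7 320 240 345 270
python3 - <<'E'
from h import *
p,_=load("side",7); cv2.imwrite("pics/s7.png",cv2.resize(p[215:285,265:365,::-1],None,fx=8,fy=8,interpolation=2))
E
```

```text
[  5.8  30.9 -12.    5.7 -92.1  95.9]
```

View pics/s7.png

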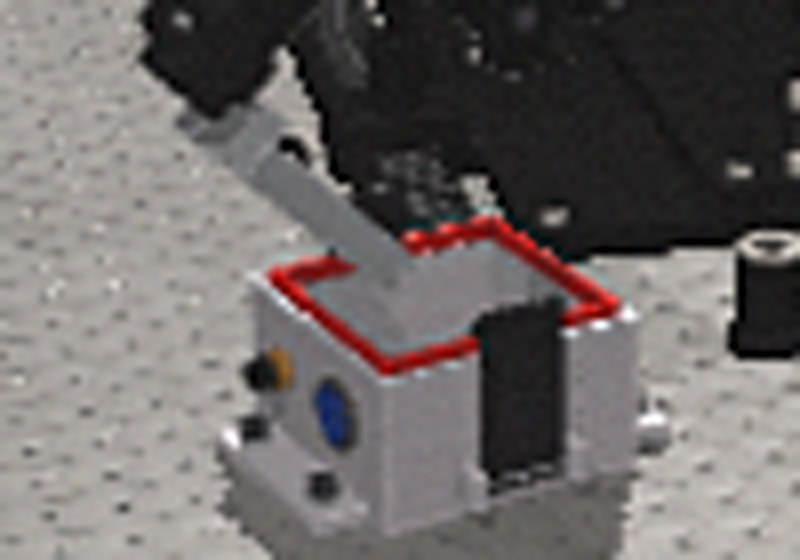

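Call:
move_arm(series=[[[0,0,0,0,0,0.5,0],[0.18,-0.73,0,-0.2,0,0.1,0],[0.22,-0.9,0,-0.25,0.2,0,0],[0.22,-0.9,0,-0.25,0.4,0,0],[0.22,-0.9,0,-0.25,0.6,-0.1,0],[0.22,-0.9,0,-0.25,0.7,-0.1,0],[0.2,-0.8,0,-0.2,0.7,-0.1,0],[0,0,0,0,0.7,-0.1,0],[0,0,0,0,0.7,-0.1,0],[0,0,0,0,0.6,0,0],[0,0,0,0,0.3,0,0],[0,0,0,0,0,0,0]]])

```text
time_s: 12.4
tcp_pos: [0.3647, 0.1597, 0.2135]
ee_rot: [[-0.022, 0.236, -0.971], [0.001, -0.972, -0.236], [-1.0, -0.006, 0.021]]
wrist_force: [0.3, -1.2, -1.1]
gripper_width: 0.112
```

```bash
python3 snap.py 8 290 230 345 265
```

```text
[ 46.6   4.9 -35.1  -1.2 -50.9  57.7]
```

View pics/g8.png

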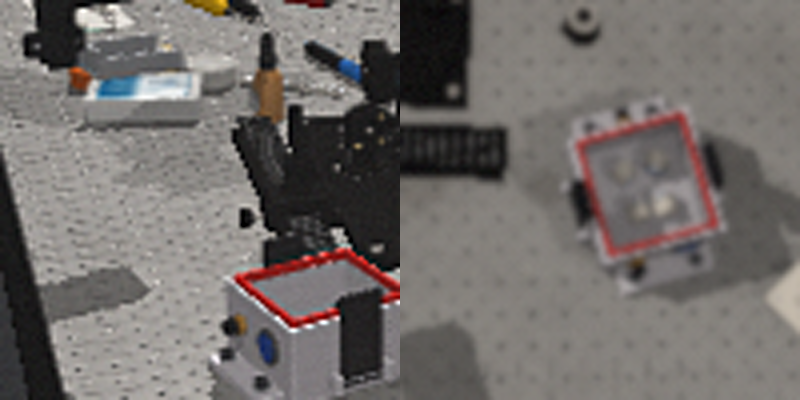

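Call:
move_arm(series=[[[0,-0.15,-0.25,0.1,0.03,-0.4,0],[0,0,0,0,0,-0.5,0],[0,0,0,0,0,-0.5,0],[0,0,0,0,0,-0.4,0],[0,0,0,0,0,-0.2,0],[0,0,0,0,0,0,0]]])

```text
time_s: 13.25
tcp_pos: [0.3704, 0.154, 0.092]
ee_rot: [[0.001, 0.192, -0.981], [0.002, -0.981, -0.192], [-1.0, -0.002, -0.002]]
wrist_force: [-0.4, 0.5, -1.7]
gripper_width: 0.107
```

```bash
python3 snap.py 9 275 230 345 265
```

```text
[ 46.1  17.1 -44.4  -0.  -28.2  55. ]
```

View pics/g9.png

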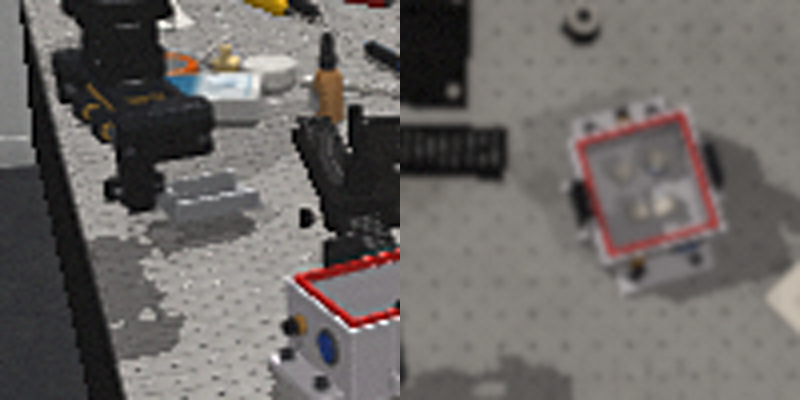

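Call:
move_arm(series=[[[0,0,0,0,0,-0.12,0],[0,0,0,0,0,-0.06,0],[0,0,0,0,0,-0.02,0],[0,0,0,0,0,0,0]]])

```text
time_s: 13.85
tcp_pos: [0.3717, 0.1553, 0.0817]
ee_rot: [[0.006, 0.192, -0.981], [0.007, -0.981, -0.192], [-1.0, -0.006, -0.008]]
wrist_force: [-0.6, -0.2, -1.8]
gripper_width: 0.11
```

Call:
move_arm(series=[[[-0.05,0.04,0,0,0,-0.04,0],[0,0,0,0,0,-0.02,0],[0,0,0,0,0,0,0]]])

```text
time_s: 14.22
tcp_pos: [0.3719, 0.1556, 0.0791]
ee_rot: [[0.001, 0.193, -0.981], [-0.0, -0.981, -0.193], [-1.0, 0.0, -0.001]]
wrist_force: [-0.7, 0.5, 0.3]
gripper_width: 0.112
```

Call:
move_arm(series=[[[0,0,0,0,0,0,0.6],[0,0,0,0,0,0,0.6],[0,0,0,0,0,0,0.6],[0,0,0,0,0,0,0.6],[0,0,0,0,0,0,0.6],[0,0,0,0,0,0,0.6],[0,0,0,0,0,0.3,0.6],[0,0,0,0,0,0.6,0.6],[0,0,0,0,0,0.8,0.7],[0,0,0,0,0,0.8,0.7],[0,0,0,0,0,0.3,0.7],[0,0,0,0,0,0,0.7]]])

```text
time_s: 15.72
tcp_pos: [0.371, 0.1547, 0.2518]
ee_rot: [[0.0, 0.193, -0.981], [-0.001, -0.981, -0.193], [-1.0, 0.001, -0.0]]
wrist_force: [-0.7, 0.8, -0.1]
gripper_width: 0.7
```

```bash
python3 snap.py 10 275 230 290 275
```

```text
[ 46.1   2.1 -32.3   0.  -55.9  55. ]
```

View pics/g10.png

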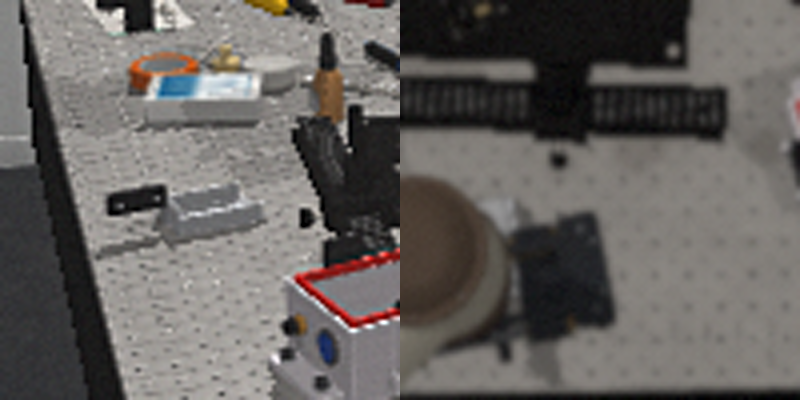

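Call:
move_arm(series=[[[0,0,-0.77,0.13,-0.4,0,0.7],[0,0,-0.77,0.13,-0.68,-0.05,0.7],[0,0,-0.77,0.13,-0.7,-0.05,0.7],[0,0,-0.77,0.13,-0.7,-0.05,0.7],[0,0,-0.77,0.13,-0.7,-0.05,0.7],[0,0,-0.77,0.13,-0.7,-0.05,0.7],[0,0,-0.77,0.13,-0.7,-0.05,0.7],[0,0,-0.77,0.13,-0.7,-0.05,0.7],[0,0,-0.77,0.13,-0.7,-0.05,0.7],[0,0,-0.77,0.13,-0.7,-0.1,0.7],[0,0,-0.77,0.13,-0.7,-0.1,0.7],[0,0,-0.77,0.13,-0.7,-0.1,0.7],[0,0,-0.77,0.13,-0.6,-0.1,0.7],[0,0,-0.77,0.13,-0.4,-0.1,0.7],[0,0,0,0,0,0,0.7]]])

```text
time_s: 17.7
tcp_pos: [0.4704, -0.4079, 0.1637]
ee_rot: [[-0.047, -0.977, -0.208], [0.038, -0.209, 0.977], [-0.998, 0.038, 0.047]]
wrist_force: [-0.8, 1.1, -0.6]
gripper_width: 0.702
```

```bash
python3 snap.py 11 335 300 440 265
```

```text
[-26.2  29.4  -6.9  -0.9 -57.1  39. ]
```

View pics/g11.png

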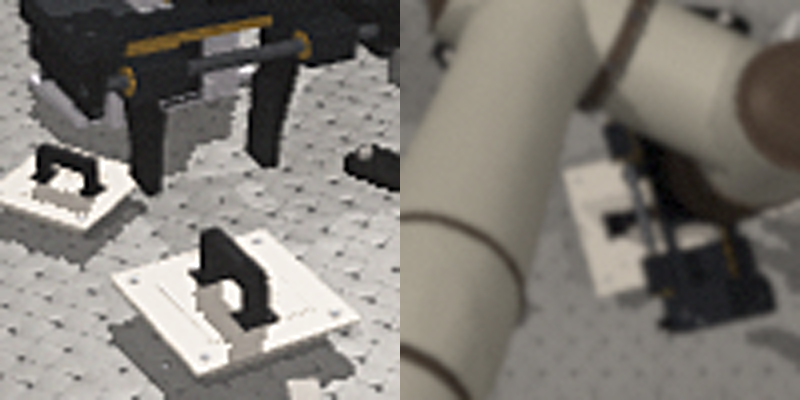

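Call:
move_arm(series=[[[-0.27,-0.34,0.22,0.17,-0.17,-0.1,0.7],[0,0,0,0,0,-0.25,0.7],[0,0,0,0,0,-0.2,0.7],[0,0,0,0,0,0,0.7]]])

```text
time_s: 18.3
tcp_pos: [0.4797, -0.4128, 0.1295]
ee_rot: [[-0.003, -0.969, -0.246], [0.002, -0.246, 0.969], [-1.0, 0.002, 0.003]]
wrist_force: [0.3, -0.2, 0.4]
gripper_width: 0.699
```

```bash
python3 snap.py 12 335 300 440 265
```

```text
[-26.1  31.4  -9.4  -0.  -49.3  40.4]
```

View pics/g12.png

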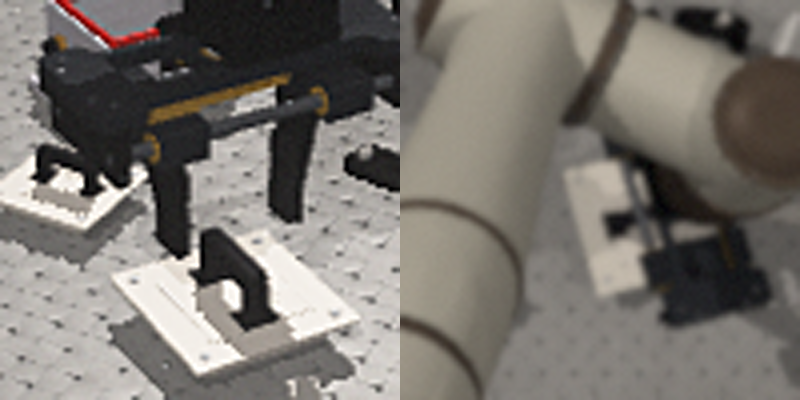

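Call:
move_arm(series=[[[0,0,0,0.02,-0.08,-0.25,0.7],[0,0,0,0,0,-0.25,0.7],[0,0,0,0,0,-0.05,0.7],[0,0,0,0,0,0,0.7]]])

```text
time_s: 18.9
tcp_pos: [0.4817, -0.4188, 0.0956]
ee_rot: [[-0.0, -0.969, -0.246], [0.0, -0.246, 0.969], [-1.0, 0.0, 0.0]]
wrist_force: [0.3, -0.7, 0.4]
gripper_width: 0.698
```

Call:
move_arm(series=[[[0,0,0,0,0,-0.05,0.7],[0,0,0,0,0,0,0],[0,0,0,0,0,0,0],[0,0,0,0,0,0,0],[0,0,0,0,0,0,0],[0,0,0,0,0,0,0],[0,0,0,0,0,0,0],[0,0,0,0,0,0,0]]])

```text
time_s: 19.9
tcp_pos: [0.4822, -0.419, 0.0938]
ee_rot: [[0.002, -0.969, -0.246], [-0.001, -0.246, 0.969], [-1.0, -0.002, -0.001]]
wrist_force: [1.2, 0.8, -0.3]
gripper_width: 0.153
```

Call:
move_arm(series=[[[0,0,0,0,0,0.1,0],[0,0,0,0,0,0.3,0],[0,0,0,0,0,0.5,0],[0,0,0,0,0,0.5,0],[0,0,0,0,0,0.4,0],[0,0,0,0,0,0,0]]])

```text
time_s: 20.65
tcp_pos: [0.482, -0.419, 0.2098]
ee_rot: [[0.004, -0.969, -0.247], [-0.003, -0.247, 0.969], [-1.0, -0.004, -0.004]]
wrist_force: [1.1, 0.4, -2.4]
gripper_width: 0.157
```

```bash
python3 snap.py 13 335 290 440 265
```

```text
[-26.5  27.1  -4.4  -0.  -58.6  40.8]
```

View pics/g13.png

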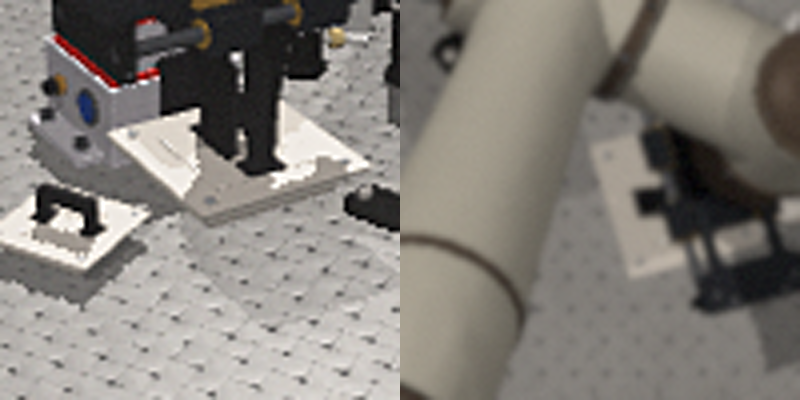

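Call:
move_arm(series=[[[0,0,0,0.04,0.2,0,0],[0,0,0,0.04,0.4,0,0],[0,0,0,0.04,0.6,0,0],[0,0,0,0.04,0.7,0,0],[0,0,0,0.04,0.7,0,0],[0,0,0,0.04,0.7,0,0],[0,0,0,0.04,0.6,0,0],[0,0,0,0.04,0.5,0,0],[0,0,0,0.04,0.3,0,0],[0,0,0,0.02,0.1,0,0],[0,0,0,0,0,0,0]]])

```text
time_s: 22.12
tcp_pos: [0.4968, -0.1141, 0.1934]
ee_rot: [[-0.025, -0.969, -0.247], [0.008, -0.248, 0.969], [-1.0, 0.023, 0.014]]
wrist_force: [0.2, 0.6, -0.1]
gripper_width: 0.159
```

```bash
python3 snap.py 14 320 240 345 260
python3 - <<'E'
from h import *
p,_=load("side",14); cv2.imwrite("pics/s14.png",cv2.resize(p[205:290,270:370,::-1],None,fx=8,fy=7,interpolation=2))
p,_=load("top",0); cv2.imwrite("pics/t0c.png",cv2.resize(p[230:295,320:395,::-1],None,fx=8,fy=8,interpolation=2))
E
```

```text
[  5.   17.2 -22.4  -0.7 -51.8   9.7]
```

View pics/s14.png

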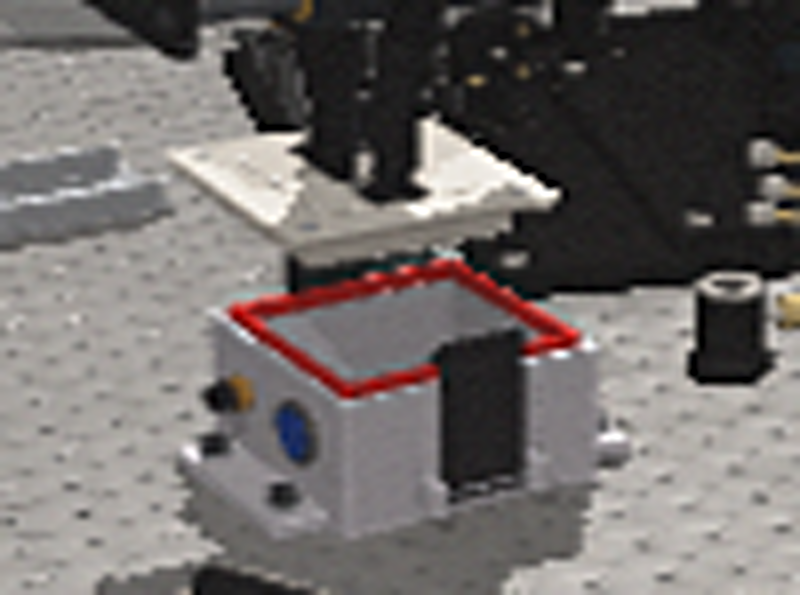

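View pics/g14.png

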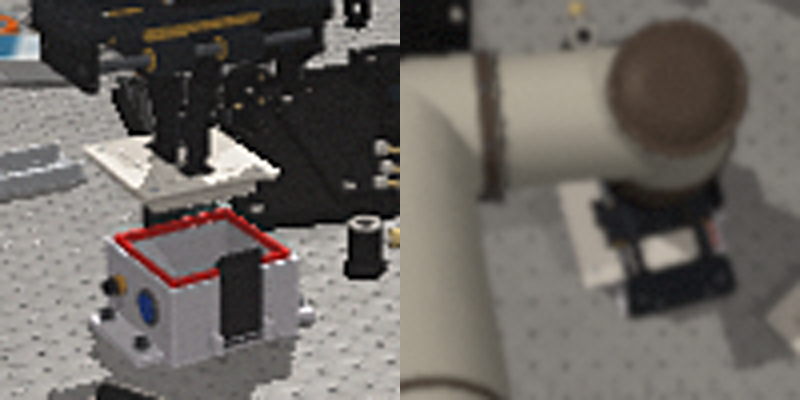

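View pics/t0c.png

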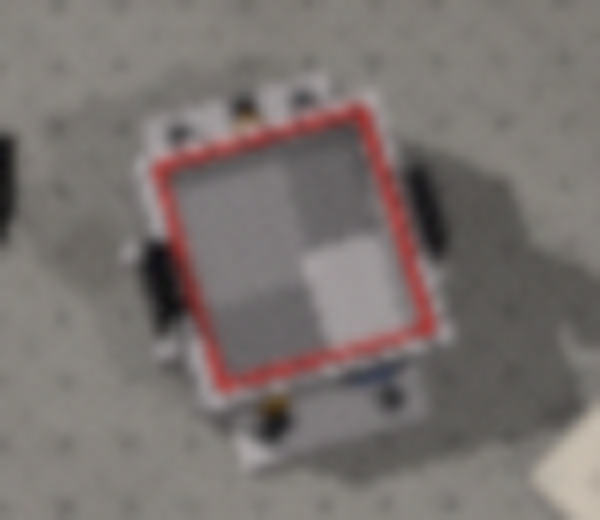

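```bash
cat > q.py <<'E'
from h import *
def ctr(c,pts,z,off,s):
    P=[]
    for u,v in pts:
        P.append(onz(c,((u+.5)/s[0]-.5+off[0],(v+.5)/s[1]-.5+off[1]),z)[:2]*1000)
    P=np.array(P); l=np.linalg.norm(P-np.roll(P,-1,0),axis=1); e=P[1]-P[0]+P[2]-P[3]
    e2=P[1]-P[2]+P[0]-P[3]
    print(c,P.mean(0).round(1),'sides',l.round(1),'ang',np.degrees(np.arctan2(e[1],e[0])).round(1),np.degrees(np.arctan2(e2[1],e2[0])).round(1)); return P.mean(0)
E
python3 - <<'E'
from q import *
ctr("top",[(155,160),(368,103),(440,330),(220,392)],.062,(320,230),(8,8))
ctr("side",[(230,312),(345,390),(580,338),(455,258)],.062,(270,205),(8,7))
ctr("side",[(170,155),(290,245),(560,195),(430,116)],.1196,(270,205),(8,7))
E
```

```text
top [ 507.1 -126.5] sides [84.1 91.  86.4 91.9] ang -75.1 15.2
side [ 503.2 -131.3] sides [80.8 89.5 87.1 92.7] ang -75.4 -164.1
side [ 493.6 -117.2] sides [99.3 98.9 93.7 97.8] ang -77.9 -169.6
```

Call:
move_arm(series=[[[-0.06,-0.18,0.1,0.13,-0.2,-0.2,0],[0,0,0,0,0,-0.25,0],[0,0,0,0,0,-0.05,0],[0,0,0,0,0,0,0]]])

```text
time_s: 22.72
tcp_pos: [0.5046, -0.1299, 0.1631]
ee_rot: [[0.001, -0.967, -0.256], [-0.002, -0.256, 0.967], [-1.0, -0.001, -0.002]]
wrist_force: [0.4, 0.2, -0.0]
gripper_width: 0.154
```

```bash
python3 snap.py 15 320 240 345 260
python3 - <<'E'
from h import *
p,_=load("side",15); cv2.imwrite("pics/s15.png",cv2.resize(p[205:290,270:370,::-1],None,fx=8,fy=7,interpolation=2))
E
```

```text
[  3.5  19.8 -24.1   0.1 -46.   11.3]
```

View pics/s15.png

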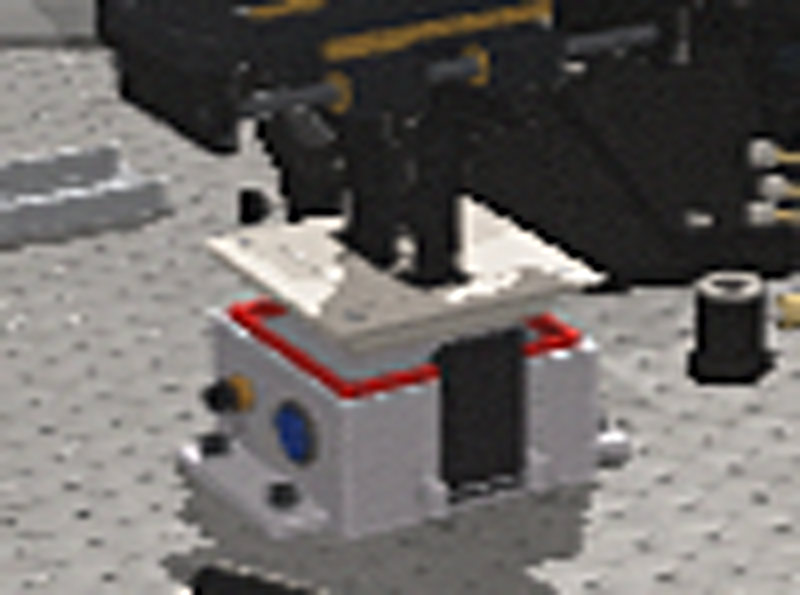

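```bash
cat > ov.py <<'E'
from h import *
import sys
def ring(c,x,y,yaw,hx,hy,z):
    a=np.radians(yaw);R=np.array([[np.cos(a),-np.sin(a)],[np.sin(a),np.cos(a)]])
    P=np.array([[hx,hy],[hx,-hy],[-hx,-hy],[-hx,hy]])@R.T+[x,y]
    return proj(c,np.c_[P,np.full(4,z)])
def draw(c,n,rings,off,size,s,out):
    p,_=load(c,n); im=cv2.resize(p[off[1]:off[1]+size[1],off[0]:off[0]+size[0],::-1],None,fx=s,fy=s,interpolation=2).copy()
    for q,col in rings:
        k=((q-off+.5)*s-.5); cv2.polylines(im,[np.round(k*8).astype(np.int32)],True,col,1,cv2.LINE_AA,3)
    cv2.imwrite(out,im)
E
python3 - <<'E'
from ov import *
zf=.1631-.0798
ch=(.5035,-.1315,15)
co=(.5046-.0014,-.1299-.0037+.0,14.8)
draw("side",15,[(ring("side",*ch,.050,.048,.058),(0,255,0)),(ring("side",*ch,.042,.039,.062),(255,0,0)),(ring("side",*ch,.050,.048,.0),(0,255,0)),(ring("side",*co,.05,.05,zf+.006),(255,0,255)),(ring("side",*co,.05,.0455,zf),(255,255,0))],(275,215),(85,75),9,"pics/ov1.png")
E
```

```text
(no output)
```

View pics/ov1.png

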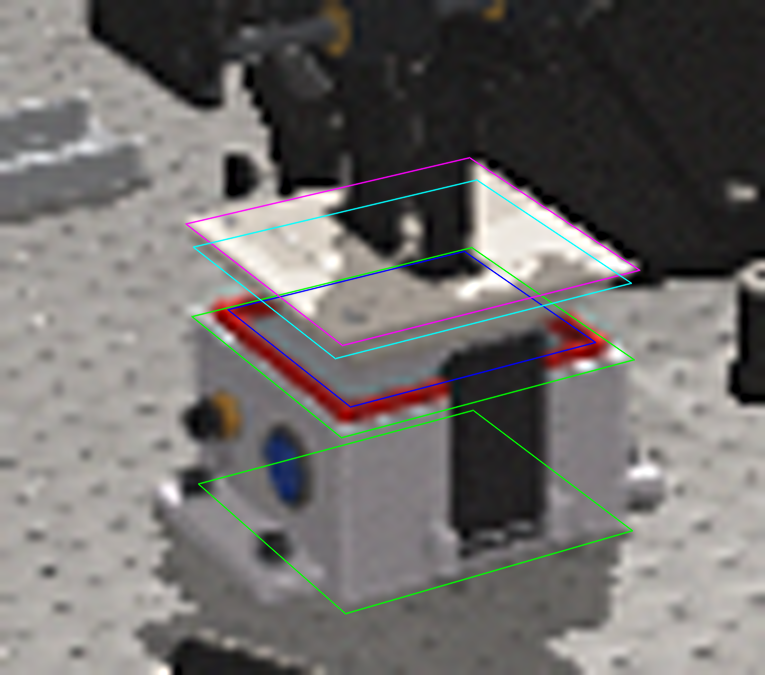

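Run:
```python
from ov import *
for c,n,off,size,ch,out in [("side",0,(280,230),(80,70),(.5037,-.129,15),"pics/ov2.png"),("top",0,(325,232),(65,62),(.5065,-.1275,15),"pics/ov3.png")]:
    draw(c,n,[(ring(c,*ch,.050,.048,.058),(0,255,0)),(ring(c,*ch,.042,.039,.062),(255,0,0)),(ring(c,*ch,.050,.048,.0),(0,255,0))],off,size,9,out)
a=cv2.imread("pics/ov2.png");b=cv2.imread("pics/ov3.png")
a=cv2.resize(a,(800,700));cv2.imwrite("pics/ov2.png",a[:600])
```

```text
(no output)
```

View pics/ov2.png

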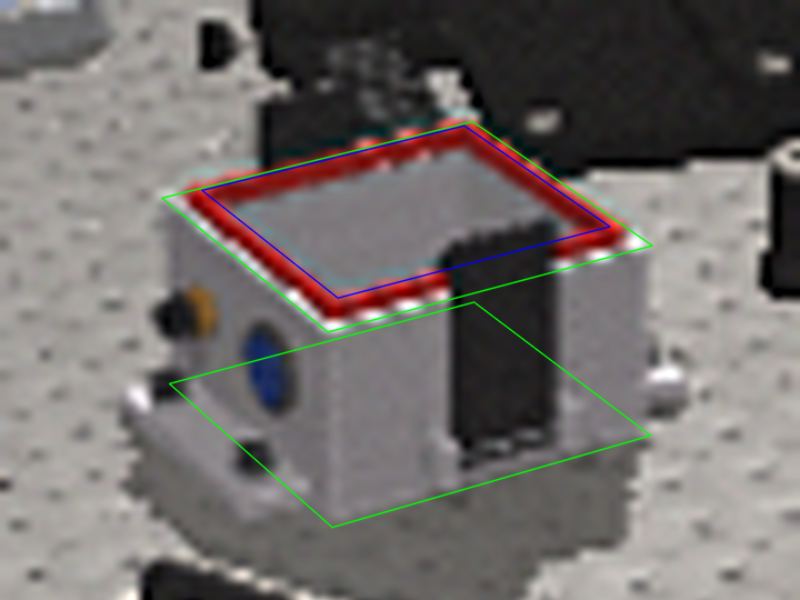

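View pics/ov3.png

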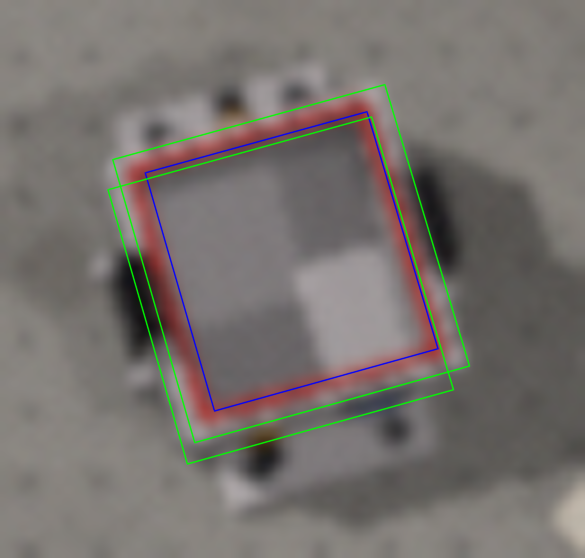

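Call:
move_arm(series=[[[0,0,0.02,0.015,0.055,-0.04,0],[0,0,0,0,0,0,0]]])

```text
time_s: 23.08
tcp_pos: [0.5061, -0.1261, 0.1617]
ee_rot: [[0.004, -0.966, -0.26], [-0.001, -0.26, 0.966], [-1.0, -0.003, -0.002]]
wrist_force: [-0.6, 0.1, -1.9]
gripper_width: 0.155
```

```bash
python3 snap.py 16 320 240 345 260
python3 - <<'E'
from ov import *
s=r.sense(); t=s['tcp_pos']; print(t.round(4), s['ee_rot'].round(3).tolist())
zf=t[2]-.0798
ch=(.5037,-.1287,15)
co=(t[0]-.0014,t[1]-.0037,15)
draw("side",16,[(ring("side",*ch,.050,.048,.058),(0,255,0)),(ring("side",*co,.05,.05,zf+.006),(255,0,255)),(ring("side",*co,.05,.0455,zf),(255,255,0)),(ring("side",*co,.036,.033,zf-.014),(255,255,0))],(285,217),(70,60),11,"pics/ov4.png")
E
```

```text
[  3.9  19.9 -24.2   0.1 -45.7  11.1]
[ 0.5062 -0.1262  0.1618] [[0.004, -0.966, -0.26], [-0.002, -0.26, 0.966], [-1.0, -0.004, -0.003]]
```

View pics/ov4.png

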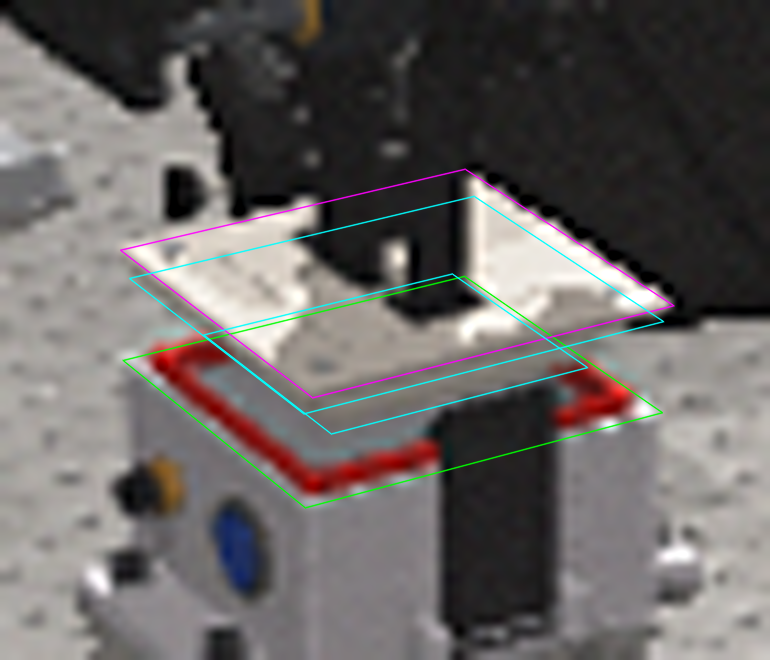

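Call:
move_arm(series=[[[0,0.03,0,-0.01,0.005,-0.1,0],[0,0,0,0,0,-0.08,0],[0,0,0,0,0,-0.02,0],[0,0,0,0,0,0,0]]])

```text
time_s: 23.68
tcp_pos: [0.5056, -0.1258, 0.1489]
ee_rot: [[-0.001, -0.966, -0.26], [-0.002, -0.26, 0.966], [-1.0, 0.001, -0.002]]
wrist_force: [-0.2, -0.6, -0.8]
gripper_width: 0.159
```

```bash
python3 snap.py 17 320 240 345 260
python3 - <<'E'
from ov import *
p,_=load("side",17); cv2.imwrite("pics/s17.png",cv2.resize(p[217:277,285:355,::-1],None,fx=11,fy=10,interpolation=2))
E
```

```text
[  3.9  20.9 -24.9   0.1 -44.2  11. ]
```

View pics/s17.png

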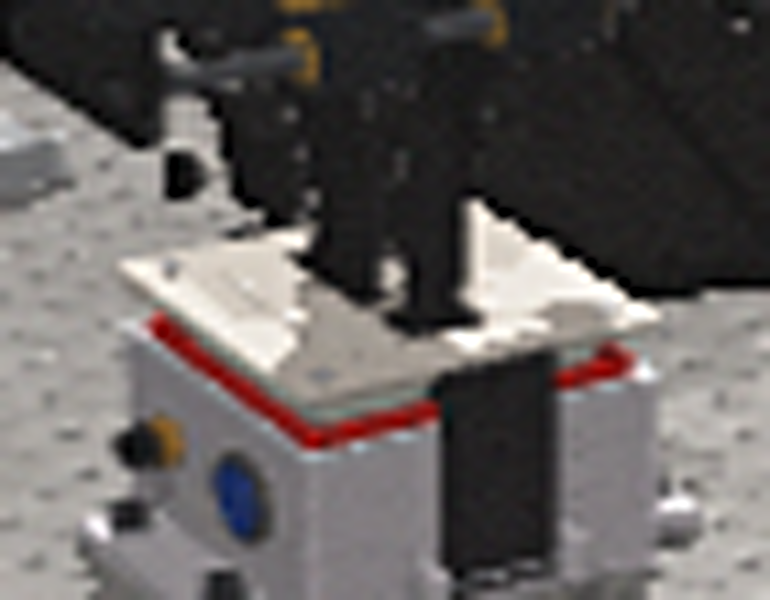

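Call:
move_arm(series=[[[0,0,0,0,0,-0.04,0],[0,0,0,0,0,-0.04,0],[0,0,0,0,0,0,0]]])

```text
time_s: 24.15
tcp_pos: [0.507, -0.1263, 0.146]
ee_rot: [[0.004, -0.965, -0.261], [-0.003, -0.261, 0.965], [-1.0, -0.003, -0.004]]
wrist_force: [-0.6, 0.3, 0.9]
gripper_width: 0.156
```

Call:
move_arm(series=[[[0,0.03,0,-0.02,0,-0.06,0],[0,0,0,0,0,-0.06,0],[0,0,0,0,0,-0.06,0]]])

```text
time_s: 24.52
tcp_pos: [0.508, -0.1262, 0.1391]
ee_rot: [[0.006, -0.965, -0.263], [-0.004, -0.263, 0.965], [-1.0, -0.005, -0.005]]
wrist_force: [-2.1, 2.4, 3.9]
gripper_width: 0.154
```

```bash
python3 snap.py 18 320 240 345 260
python3 - <<'E'
from ov import *
p,_=load("side",18); cv2.imwrite("pics/s18.png",cv2.resize(p[217:277,285:355,::-1],None,fx=11,fy=10,interpolation=2))
s=r.sense(); print(s['wrist_force'],s['moment'],s['tcp_pos'])
E
```

```text
[  3.9  21.8 -25.5   0.4 -42.4  11. ]
[-1.32467621  1.61230236  5.50349923] [ 0.88696948  0.56729659 -0.02756339] [ 0.50798956 -0.12620637  0.1387497 ]
```

View pics/s18.png

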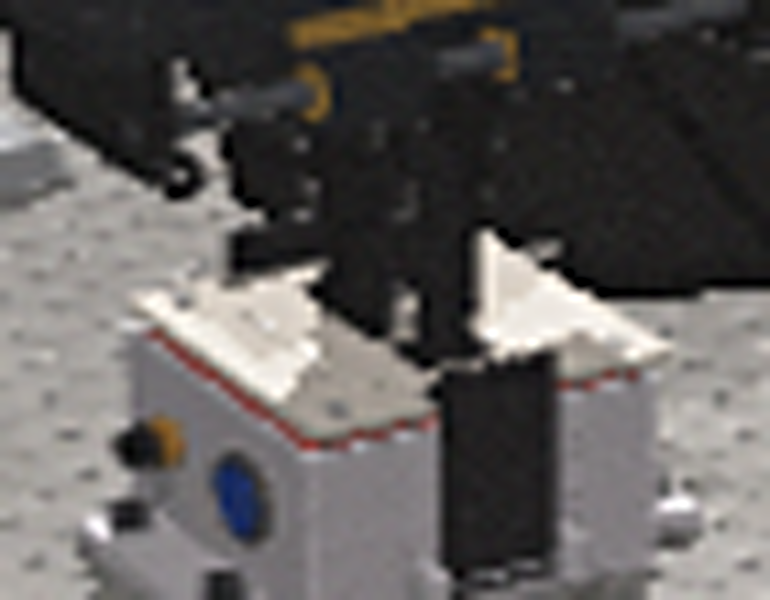

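Call:
move_arm(series=[[[0.03,0.05,0,-0.03,0,-0.1,0],[0,0,0,-0.02,0,-0.12,0],[0,0,0,0,0,-0.12,0]]])

```text
time_s: 25.0
tcp_pos: [0.5084, -0.1274, 0.134]
ee_rot: [[0.005, -0.962, -0.272], [-0.007, -0.272, 0.962], [-1.0, -0.003, -0.008]]
wrist_force: [-18.7, 10.0, 54.0]
gripper_width: 0.155
```

```bash
python3 snap.py 19 320 240 345 260
python3 - <<'E'
from ov import *
p,_=load("side",19); cv2.imwrite("pics/s19.png",cv2.resize(p[217:277,285:355,::-1],None,fx=11,fy=10,interpolation=2))
s=r.sense(); print(s['wrist_force'],s['moment'],s['tcp_pos'])
E
```

```text
[  3.9  22.3 -25.8   0.6 -41.6  11.4]
[-13.70079147   3.97466836  41.83585721] [ 1.44263428  4.12040016 -0.07693274] [ 0.50832448 -0.12740429  0.13401858]
```

View pics/s19.png

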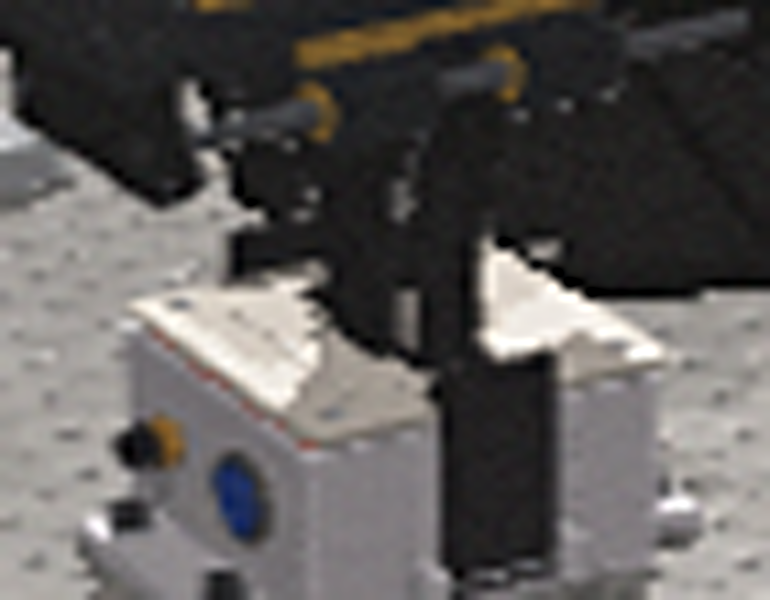

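Call:
move_arm(series=[[[0,0,0,-0.03,0,-0.05,0],[0,0,0,-0.02,0,-0.05,0]]])

```text
time_s: 25.35
tcp_pos: [0.5078, -0.1274, 0.1341]
ee_rot: [[0.015, -0.962, -0.273], [-0.008, -0.274, 0.962], [-1.0, -0.012, -0.012]]
wrist_force: [-4.0, 4.1, 17.9]
gripper_width: 0.154
```

```bash
python3 snap.py 20 320 240 345 260
python3 - <<'E'
from ov import *
p,_=load("side",20); cv2.imwrite("pics/s20.png",cv2.resize(p[217:277,285:355,::-1],None,fx=11,fy=10,interpolation=2))
s=r.sense(); print(s['wrist_force'],s['moment'],s['tcp_pos'])
E
```

```text
[  3.9  22.  -26.2   0.8 -40.9  11.3]
[-4.53815058  2.8232036  18.25115345] [ 0.98216948  1.50946087 -0.11252569] [ 0.50783578 -0.12738443  0.13415622]
```

View pics/s20.png

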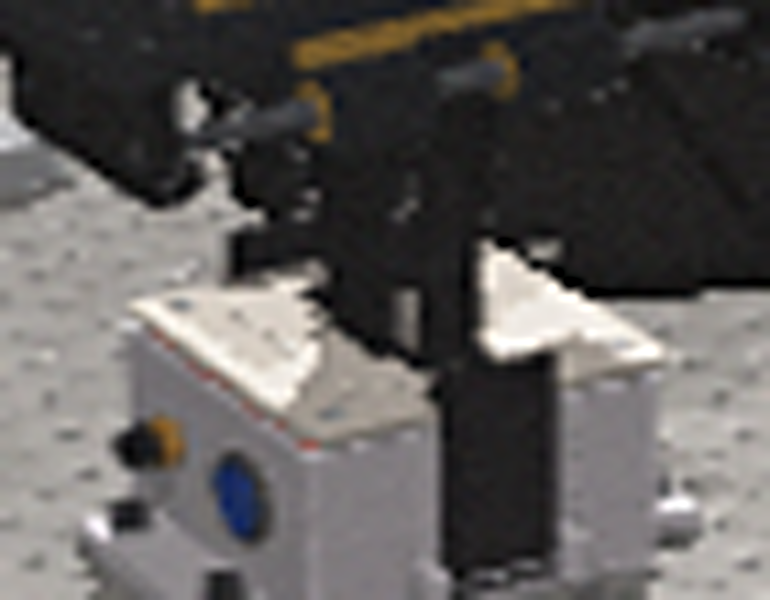

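Run:
```python
from h import *
vv,uu=np.mgrid[:480,:640]
for n in (0,17,18,19,20):
    p,d=load("side",n); X=w("side",np.c_[uu.ravel(),vv.ravel()],d.ravel()).reshape(480,640,3)
    W=(p.min(-1)>125)
    if n==0: m=W&(abs(X[...,0]-.48)<.06)&(abs(X[...,1]+.418)<.06)&(X[...,2]>.012)&(X[...,2]<.03)
    else: m=W&(abs(X[...,0]-.505)<.052)&(abs(X[...,1]+.127)<.052)&(X[...,2]>.064)&(X[...,2]<.11)
    m=cv2.erode(m.astype(np.uint8),np.ones((3,3)))>0
    q=X[m]; 
    for _ in range(3):
        A=np.c_[q[:,:2]-q[:,:2].mean(0),np.ones(len(q))]; k,*_=np.linalg.lstsq(A,q[:,2],rcond=None); e=q[:,2]-A@k; q=q[abs(e)<2*e.std()+1e-5]
    print(n,len(q),'slope',k[:2].round(4),'z',k[2].round(4),e.std().round(4),q[:,:2].mean(0).round(3), p[m].mean(0) if m.any() else 0)
```

```text
0 634 slope [-0.0029 -0.0027] z 0.019 0.0009 [ 0.478 -0.425] [228.95375723 223.6300578  217.30924855]
17 179 slope [-0.0028 -0.0039] z 0.0739 0.0008 [ 0.499 -0.134] [208.32843137 201.30392157 192.47058824]
18 4 slope [-0.0106 -0.0163] z 0.0656 0.0002 [ 0.488 -0.141] [175.75 166.5  158.5 ]
19 0 slope [0. 0.] z 0.0 nan [nan nan] 0
20 0 slope [0. 0.] z 0.0 nan [nan nan] 0<stdin>:11: RuntimeWarning: Mean of empty slice.
  ret = um.true_divide(
  ret = _var(a, axis=axis, dtype=dtype, out=out, ddof=ddof,
  arrmean = um.true_divide(arrmean, div, out=arrmean,
  ret = ret.dtype.type(ret / rcount)
<stdin>:12: RuntimeWarning: Mean of empty slice.
```

```bash
python3 - <<'E' 2>/dev/null
from h import *
vv,uu=np.mgrid[:480,:640]
for n in (18,19,20):
    p,d=load("side",n); X=w("side",np.c_[uu.ravel(),vv.ravel()],d.ravel()).reshape(480,640,3)
    W=(p.min(-1)>125)
    m=W&(abs(X[...,0]-.505)<.055)&(abs(X[...,1]+.127)<.055)&(X[...,2]>.052)&(X[...,2]<.11)
    m=cv2.erode(m.astype(np.uint8),np.ones((3,3)))>0
    q=X[m]; 
    for _ in range(3):
        A=np.c_[q[:,:2]-q[:,:2].mean(0),np.ones(len(q))]; k,*_=np.linalg.lstsq(A,q[:,2],rcond=None); e=q[:,2]-A@k; q=q[abs(e)<2*e.std()+1e-5]
    print(n,len(q),'slope',k[:2].round(4),'z',k[2].round(4),e.std().round(4),q[:,:2].mean(0).round(3),q.min(0).round(3),q.max(0).round(3))
E
```

```text
18 153 slope [-0.0023 -0.0182] z 0.0642 0.0009 [ 0.497 -0.131] [ 0.455 -0.174  0.062] [ 0.555 -0.093  0.066]
19 152 slope [-0.0018 -0.002 ] z 0.0626 0.0008 [ 0.496 -0.132] [ 0.456 -0.173  0.061] [ 0.554 -0.095  0.064]
20 155 slope [-0.0012 -0.0023] z 0.0626 0.0009 [ 0.498 -0.132] [ 0.456 -0.173  0.061] [ 0.556 -0.088  0.064]
```

Run:
```python
from h import *
p,d=load("side",20); cv2.imwrite("pics/end.png",p[150:450,200:500,::-1].repeat(2,0).repeat(2,1))
s=r.sense(); print(s['wrist_force'],s['time_s'],s['gripper_width'])
```

```text
[-4.53815058  2.8232036  18.25115345] 25.45 0.15323019406429783
```

View pics/end.png

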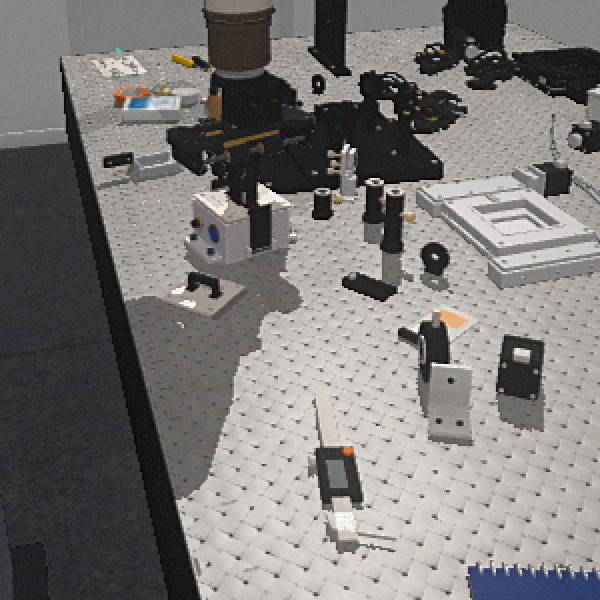

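The picture shows the cover seated on the chamber under the near clip (about 240,195), the tray flat on the table (150,163), and the bystanders in place. I'm handing in.

```bash
python3 -c "
from station import r
print(r.finish_job())"
```

```text
the job is handed in; nothing more can be done
None
```

I tipped all four canisters into the chamber, set the tray back down flat close to where it stood, then put the larger cover on and pressed it down. The job was handed in at 25.5 s with the cover still gripped and pressed at about 18 N. It gave no verdict.

**Checks that agreed**
- **Canisters:** the top picture showed all four inside the chamber after tipping.
- **Tray:** the side picture showed it flat on the table, empty and let go.
- **Cover:** the depth fit put the flange's underside at about 58 mm, which is on the metal rim. Its slope matched that of the cover lying on the table before the job, so it is level.
- **Bystanders:** none looked displaced in the last side picture; I judged this by eye and did not measure it.

**Checks that disagreed or were not made**
- **Chamber position:** my two camera estimates differed by about 1.5 to 6 mm. I aimed between them, and the last picture shows the cover about 1 mm off centre.
- **Pressing force:** it reached 54 N for a moment while I pressed, so I eased it. The 120 N wrist limit was not reached.
- **Slip in the grip:** the fingers slid about 4 mm down the cover's handle, so the fingertips now rest on its flange. The tool leans about 1 degree while the cover is level.
- **Far clip:** I never saw the clip on the +y side. I took it as snapped from the cover's height and level.

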